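# Put a standing weight on a glued blank

### The job

Slide the glued wooden blank along the gluing board until it is right up against the end stop. Then lift the lying glue weight at its round knob, ease your grip so that it swings plumb and hangs still between the fingers, foot down and higher than the blank, and set it down upright on the pencil cross in the middle of the blank without dropping it, and let go. Leave the glue bottle and the small screwdriver where they are.

Things in the scene. Friction and masses are not known exactly. Their poses are not given: they have to be found in the camera images.
- glue_board: Gluing board fixed to the table, base 170 x 108 x 12 mm (x, y, z). Rails on both long sides, 16 mm wide, tops 22 mm above the table; between them a channel 76 mm wide along x. At the +x end a cross stop 12 mm thick, inner face at x = +73 mm, top 28 mm above the table; the -x end, toward the robot, is open. Origin: centre of the underside.
- blank: Block of two glued strips, light and dark wood, 100 x 70 x 20 mm (x, y, z), 0.15 kg, loose in the board's channel with 3 mm play each side, short of the stop; top 32 mm above the table. Its x lies along the channel; against the stop its origin is at x = +23 mm in the board's frame. Slides with 1 to 2 N. Origin: centre of the underside.
- blank_top (a point): Centre of the blank's upper face, marked with a pencil cross.
- weight: Glue weight 155 mm long, 0.36 to 0.56 kg, lying level on its side at the start. x runs along the stem from foot to knob (up when it stands). Steel foot: 40 mm along x, 50 x 50 mm square, x = -78 to -38 mm. Stem 16 (y) x 20 (z) mm. Black disc knob, 50 mm diameter, 24 mm thick, axis y, centre at x = +52 mm. Centre of mass about 90 mm from the knob's centre. Origin: on the stem axis.
- weight_hub (a point): Centre of the knob. From each flat face of the knob a round steel pivot boss, 16 mm in diameter, stands out 5 mm along y (34 mm over both ends). Gripped across the boss ends it turns about them: under a strong grip (40 to 60 N) friction stops it well short of plumb, a light grip (5 to 10 N) still carries it and lets it swing nearly plumb. 25 mm above the table at the start, 130 mm above the sole when upright.
- weight_foot (a point): Centre of the sole (the square underside of the foot).
- glue_bottle: White glue bottle with a yellow spout, 36 mm in diameter, 92 mm tall, standing; bystander. Origin: centre of the underside.
- driver: Small screwdriver with a clear lilac handle, 126 x 10 mm, lying on the table between the work areas; bystander. Origin: at its middle, on the table.
Things that resemble listed ones, but are neither listed nor needed, are in the scene too. What is shaped like the weight but orange is not meant.

How it is judged (in metres and radians):
On the way, in this order (a step that is already met when the one before it is completed fails the run):
1. the blank lies against the end stop (gap under 3.5 mm), at rest (x of blank in the frame of glue_board above 0.0195 m and linear speed of blank below 0.02 m/s), for 0.2 s.
2. the weight hangs plumb (within 10 degrees), foot down and nearly still, held between the fingers at the knob, its sole higher than the blank's top (more than 34 mm above the table) (angle between weight's own x axis and vertical below 0.175 rad and height (world z) of weight_foot above 0.034 m and contact force between the fingers and weight above 0.5 N and distance between the grasp point and weight_hub below 0.04 m and contact force between weight and blank below 0.1 N and angular speed of weight below 0.6 rad/s), for 0.2 s.
At the end, for the whole second after the job is handed in: The blank is against the end stop (gap under 3.5 mm); the weight stands by itself upright (within 4 degrees) with its sole on the blank, centred on the pencil cross within 15 mm; both at rest (all of step 1 and angle between weight's own x axis and vertical below 0.07 rad and horizontal distance between weight_foot and blank_top below 0.015 m and distance between weight_foot and blank_top below 0.016 m and contact force between weight and blank above 1 N and linear speed of weight below 0.02 m/s); the robot touches nothing.
It fails at once if the weight is dropped, thrown or toppled (moves faster than 0.35 m/s with no finger on it) (linear speed of weight above 0.35 m/s and contact force between the fingers and weight below 0.05 N).
It fails at once if the glue bottle is moved by more than 30 mm or tipped (distance of glue_bottle from where it was at the start of the episode above 0.03 m or angle between glue_bottle's own z axis and vertical above 0.4 rad).
It fails at once if the screwdriver is moved by more than 30 mm (distance of driver from where it was at the start of the episode above 0.03 m).
It also fails if it takes over 72 s, if anything falls off the work surface, if the arm or the gripper's body presses on something with over 40 N, if the wrist force passes 120 N, or if a joint passes its speed limit or range.

### The arm

A 7-joint arm with a two-finger parallel gripper is mounted at the origin on a cart in front of the work surface, level with it; the furniture and walls round the work are solid. World frame = base frame: x ahead of the robot, y to its left, z up, the work surface at z = 0. Lengths are in mm, angles in rad, forces in N, time in s.
With the tool pointing down it reaches from about 350 to 900 mm from the base axis. Payload 7.2 kg.
Tool frame: the origin (TCP) lies on the front face of the gripper's body, between the roots of the fingers; the fingertips stand 80 mm ahead of it and the grasp point (between the pads) lies 61 mm ahead of it (ctrl.nose_length is the distance from the TCP to the fingertips, in mm); z points along the fingers, y is the line along which they close (so a half turn about z gives the same grasp; the last joint's range is limited). The gripper opens to 88 mm and grips with 3 to 60 N. Pads are 20 mm wide; open, the fingers measure 115 mm over their backs; the gripper's body (75 mm by 178 mm) begins 61 mm behind the grasp point.
Start: joints at [1.181, 0.411, -0.013, 1.596, 0.006, 1.134, -0.082], TCP at [197.659, -592.923, 302.653] pointing down, gripper open.
Joint ranges: [-2.95, 2.95], [-0.29, 1.99], [-1.47, 1.44], [0.14, 2.54], [-1.03, 4.17], [0.13, 1.85], [-2.86, 2.86]. Speed limits (rad/s): [2.39, 2.39, 3.01, 3.01, 3.14, 3.14, 3.14].

### API

Orientations are given as a 3x3 rotation matrix whose columns are the frame's x, y, z axes.
In Python, from station import ctrl gives the robot as it stands. Calls block until the motion is done:
- ctrl.move_pose(position, orientation): joint-space move of the TCP to a pose.
- ctrl.move_linear(position, ori=None, v=150, contact_N=None): straight line of the TCP; ori=None keeps the orientation; v is the mean speed in mm/s. With contact_N (N) it stops when the force on the tool has changed by that much, and returns True; else False.
- ctrl.move_joints(angles): joint-space move.
- ctrl.let_go() and ctrl.clamp(f_grip=None): open the fingers fully, or close them until they stop; f_grip is the grip in N (None keeps the last).
- ctrl.hold(seconds).
- ctrl.inverse_kinematics(position, orientation): joint angles nearest the present ones, or None.
- ctrl.get_state(): the state.
- ctrl.capture(name): name is "scene" or "top" or "wrist"; returns the picture (420x560x3 uint8, red, green, blue); there is no depth.
- ctrl.get_calibration(name): a dict with "fov_y" (degrees; the focal length in pixels is half the picture's height over the tangent of half this angle, whatever the lens; pixels are square), "cx", "cy" (the principal point, pixels), "dist" ([k1, k2, p1, p2, k3] as OpenCV has them; the pictures are not rectified), "rvec" (rotation vector, rad) and "tvec" (3), from world to camera coordinates, as OpenCV has them; the wrist camera has in their place "tool_from_camera" (4x4, takes a point from camera to tool coordinates, whose origin is the TCP and whose axes are the flange's). Camera axes: x right, y down, z forward; pixel columns grow to the right and rows downward; lengths in mm; the calibration is good to about 2 mm. A picture is of the moment at which its call begins: read the wrist's pose just before it. get_calibration takes no time and is no camera call.
A pose or a line that the arm cannot do raises ctrl.PlanningError and nothing moves.
- ctrl.finish_job(): hands the job in; it is judged then, once.
Trained networks look in the newest picture that a camera, given by its name, has taken for a name from the list of things; names that differ only in an ending like _2 or _b are one class to them, and where a whole thing is asked for, a point or a joint stands for the part that bears it (a point fixed in the world has none). Each returns a list of dicts, best first, with "conf" (0 to 1); they miss things now and then, are a little off and sometimes report something else, mostly with a low value. They report only what shows in the picture. A call takes as long as a camera call. They do not tell look-alikes from the thing itself.
- ctrl.search_frame(camera, name): "at" ([row, column] in pixels, amid what is visible of it).
- ctrl.silhouettes(camera, name): "pixels" (420x560 bool, what is visible of it) and "at" ([row, column] in pixels, amid what is visible of it).
The state is a dict: "clock": time; "joint_positions": joint angles; "qvel": joint speeds; "joint_efforts": joint torques, N m; "ee_pos": TCP position; "tool_rot": TCP orientation; "ft_force": force on the tool from outside, world axes, zero at the start; "moment": the same for the moment, N m; "finger_gap": finger opening in mm; "finger_force": force on a finger pad.
Only numpy, scipy, OpenCV 4.12 (cv2) and the standard library are available. Lean on these libraries where they do the work, as an engineer would, in place of code of your own. Each camera call takes 0.05 s, during which the arm holds its last target. There are 200 camera calls.

## Working session

There is one attempt and no reset: what is moved stays moved. The work goes in short steps, each a Python script; the robot and the scene stay as the last script left them, time stands still between calls to the robot, and variables do not carry over. Pictures are saved under pics/ and viewed, at most 10 in all, crops included, and the job is handed in when it is done.

```bash
ls; mkdir -p pics
cat > h.py <<'E'
import numpy as np, cv2
from station import ctrl
def cam(n, st=None):
    c=ctrl.get_calibration(n); f=210/np.tan(np.radians(c["fov_y"])/2)
    K=np.array([[f,0,c["cx"]],[0,f,c["cy"]],[0,0,1]]); d=np.array(c["dist"],float)
    if "rvec" in c:
        R=cv2.Rodrigues(np.array(c["rvec"],float))[0]; t=np.array(c["tvec"],float).ravel()
    else:
        st=st or ctrl.get_state(); T=np.array(c["tool_from_camera"]); 
        W=np.eye(4); W[:3,:3]=st["tool_rot"]; W[:3,3]=st["ee_pos"]
        M=np.linalg.inv(W@T); R,t=M[:3,:3],M[:3,3]
    return K,d,R,t
def ray(C,rc,z):
    K,d,R,t=C; rc=np.atleast_2d(np.array(rc,float))
    u=cv2.undistortPoints(rc[:,None,::-1].copy(),K,d)[:,0]
    D=np.c_[u,np.ones(len(u))]@R; o=-R.T@t
    return o+D*((z-o[2])/D[:,2])[:,None]
def proj(C,P):
    K,d,R,t=C
    p=cv2.projectPoints(np.atleast_2d(np.array(P,float)),cv2.Rodrigues(R)[0],t,K,d)[0][:,0]
    return p[:,::-1]
def snap(n,name):
    C=cam(n); im=ctrl.capture(n); cv2.imwrite(f"pics/{name}.png",im[:,:,::-1]); return C,im
E
python3 - <<'E'
from h import *
ims=[]
for n in ("scene","top"):
    C,im=snap(n,n); ims.append(im)
    print(n,(-C[2].T@C[3]).round())
    for o,z in (("weight",25),("weight_hub",25),("weight_foot",25),("blank",32),("glue_board",12),("glue_bottle",46),("driver",5)):
        for r in ctrl.search_frame(n,o): print(o,np.round(r["at"]),round(r["conf"],2),ray(C,r["at"],z).round()[0])
E
```

```text
pics
scene [ 297. -528.  598.]
weight [172. 224.] 0.88 [629. 313.  25.]
weight [325. 302.] 0.65 [ 547. -162.   25.]
weight_hub [173. 222.] 0.9 [623. 315.  25.]
weight_hub [323. 300.] 0.75 [ 546. -157.   25.]
weight_foot [318. 300.] 0.77 [ 551. -149.   25.]
weight_foot [175. 228.] 0.63 [632. 298.  25.]
blank [225. 231.] 0.72 [555. 117.  32.]
glue_board [227. 250.] 0.56 [594. 113.  12.]
glue_bottle [217. 358.] 0.83 [780.  -7.  46.]
driver [264. 261.] 0.57 [565.  11.   5.]
top [444.  92. 902.]
weight [240. 385.] 0.94 [ 551. -143.   25.]
weight [209. 188.] 0.57 [628. 314.  25.]
weight_hub [240. 384.] 0.78 [ 552. -142.   25.]
weight_hub [206. 188.] 0.6 [636. 314.  25.]
weight_foot [208. 191.] 0.9 [633. 307.  25.]
weight_foot [243. 382.] 0.71 [ 545. -136.   25.]
blank [234. 266.] 0.62 [568. 131.  32.]
glue_board [213. 261.] 0.55 [621. 144.  12.]
glue_bottle [144. 320.] 0.81 [779.   2.  46.]
driver [232. 322.] 0.48 [574.   1.   5.]
```

View pics/top.png

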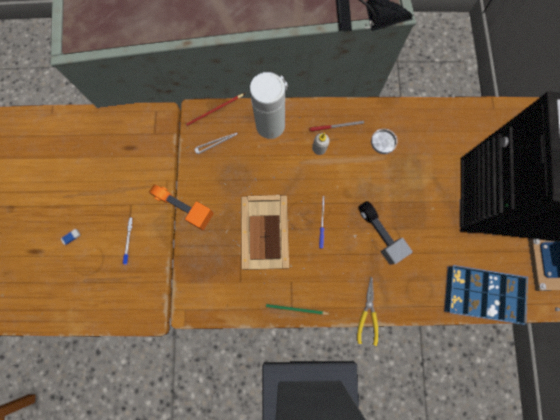

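View pics/scene.png

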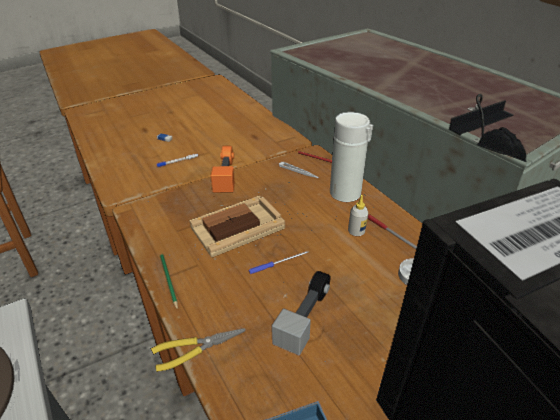

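Top view: the grey weight has its knob at about (212,369) and its foot at (250,398). The board is at (232,265) with its stop at row ~200. The driver is at (225,322) and the bottle at (144,320). Could be taken for the weight: the orange one at (207,185), rejected by colour, so I choose the grey one. I'll check that in a close wrist view.

Run:
```python
from h import *
T=cam("top"); S=cam("scene")
print("box",ray(S,[383,383],0).round(), ray(T,[[235,462],[155,462]],0).round())
print("board corners",ray(T,[[196,243],[196,286],[270,242],[270,289]],22).round())
print("knob,foot",ray(T,[[212,369],[250,398]],25).round())
print(ctrl.get_calibration("wrist"))
R=np.array(ctrl.get_state()["tool_rot"]); print(R.round(3))
ctrl.move_linear([400,-250,330],v=250)
R=np.diag([1.,-1,-1]) if R[0,0]>0 else np.diag([-1.,1,-1])
for p in ([520,-150,330],):
    ctrl.move_pose(p,R)
st=ctrl.get_state();print(st["clock"],st["joint_positions"],st["ee_pos"])
C,im=snap("wrist","w1")
for o,z in (("weight",25),("weight_hub",25),("weight_foot",25)):
    for r in ctrl.search_frame("wrist",o): print(o,np.round(r["at"]),round(r["conf"],2),ray(C,r["at"],z).round()[0])
```

```text
box [[ 603. -301.    0.]] [[ 563. -336.    0.]
 [ 765. -359.    0.]]
board corners [[660. 186.  22.]
 [659.  84.  22.]
 [487. 186.  22.]
 [486.  80.  22.]]
knob,foot [[ 617. -110.   25.]
 [ 528. -171.   25.]]
{'fov_y': 61.31873692400583, 'cx': 278.2582339969371, 'cy': 209.36366230098585, 'dist': array([-0.08296385,  0.        ,  0.        ,  0.        ,  0.        ]), 'tool_from_camera': array([[ 2.43960913e-04, -9.68246275e-01, -2.49998184e-01,
         6.89696855e+01],
       [ 9.99999942e-01,  1.76833624e-04,  2.90971717e-04,
        -1.07305495e-01],
       [-2.37524196e-04, -2.49998241e-01,  9.68246262e-01,
        -8.11982578e+01],
       [ 0.00000000e+00,  0.00000000e+00,  0.00000000e+00,
         1.00000000e+00]])}
[[ 0.949  0.316  0.   ]
 [ 0.316 -0.949 -0.   ]
 [ 0.     0.    -1.   ]]
3.2167 [ 0.46192168  0.26790202 -0.32927063  1.74770069  0.09471943  1.14269193
 -1.46645894] [ 519.58413144 -150.87846567  329.4884405 ]
weight [151. 272.] 0.79 [ 554. -144.   25.]
weight_foot [151. 271.] 0.83 [ 554. -143.   25.]
```

View pics/w1.png

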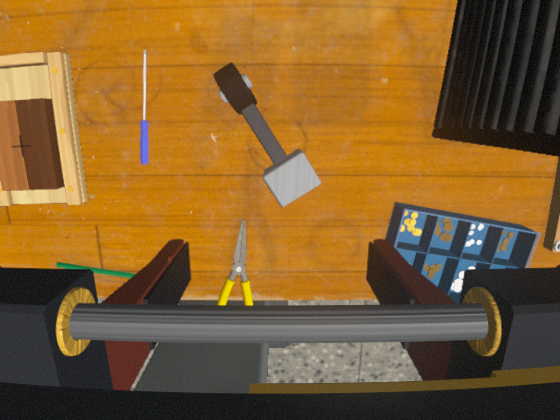

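The wrist view confirms the choice: grey foot at (178,292), black knob at (85,235), and steel bosses at (92,220) and (78,248) with a horizontal axis. The driver is at (110,144). Next I look at the board from close by.

Run:
```python
from h import *
C=cam("wrist"); print("bosses",ray(C,[[92,220],[78,248]],25).round(1),"hub top",ray(C,[83,233],50).round(1),"foot top",ray(C,[178,292],50).round(1))
ctrl.move_linear([480,-20,330],v=250)
ctrl.move_pose([480,133,300],np.diag([1.,-1,-1]))
st=ctrl.get_state();print(st["clock"],st["joint_positions"],st["ee_pos"])
C,im=snap("wrist","w2")
for o,z in (("blank",32),("glue_board",20)):
    for r in ctrl.silhouettes("wrist",o):
        m=r["pixels"].astype(np.uint8); c=max(cv2.findContours(m,0,2)[0],key=cv2.contourArea)
        q=cv2.boxPoints(cv2.minAreaRect(ray(C,c[:,0,::-1],z)[:,:2].astype(np.float32)))
        print(o,round(r["conf"],2),r["at"],q.round())
```

```text
bosses [[ 615.5  -90.7   25. ]
 [ 629.3 -120.4   25. ]] hub top [[ 622.1 -107.6   50. ]] foot top [[ 528.1 -165.7   50. ]]
4.775 [ 0.08160411  0.24371424 -0.52442483  1.87288766  0.13916744  1.06182214
 -2.07045282] [480.66724676 131.60783375 299.57256588]
blank 0.87 [102.9, 275.0] [[511. 169.]
 [514.  98.]
 [614. 101.]
 [612. 173.]]
glue_board 0.73 [49.2, 268.9] [[491. 190.]
 [493.  81.]
 [661.  83.]
 [660. 193.]]
```

View pics/w2.png

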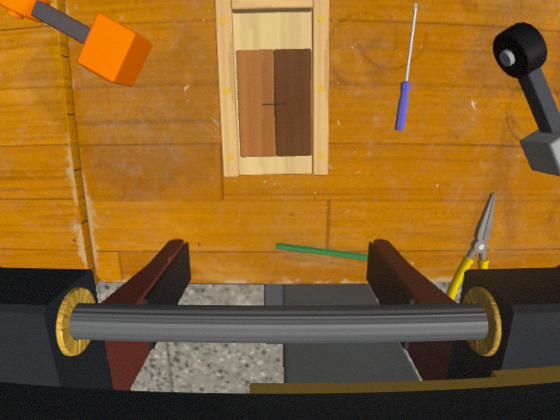

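The blank spans x 512 to 613 with its centre at about (563,135). The board's centre is at about (576,137) with a yaw of about 1.4°. The sizes agree with those given, so I push now.

Run:
```python
from h import *
ctrl.clamp(20)
y=np.radians(1.4); R=cv2.Rodrigues(np.array([0,0,y]))[0]@np.diag([1.,-1,-1]); d=np.array([np.cos(y),np.sin(y),0])
ctrl.move_pose([488,133,150],R)
ctrl.move_linear([488,133,101],v=80,contact_N=8)
print(ctrl.get_state()["ee_pos"])
p=np.array([488,133,101.])
print(ctrl.move_linear(p+66*d,v=35,contact_N=12))
st=ctrl.get_state();print(st["clock"],st["ee_pos"],st["ft_force"])
ctrl.hold(.3)
ctrl.move_linear(np.array(st["ee_pos"])-25*d,v=80)
ctrl.move_linear([505,133,300],v=200)
st=ctrl.get_state();print(st["clock"],st["ee_pos"])
C,im=snap("wrist","w3")
for o,z in (("blank",32),("glue_board",20)):
    for r in ctrl.silhouettes("wrist",o):
        m=r["pixels"].astype(np.uint8); c=max(cv2.findContours(m,0,2)[0],key=cv2.contourArea)
        q=cv2.boxPoints(cv2.minAreaRect(ray(C,c[:,0,::-1],z)[:,:2].astype(np.float32)))
        print(o,round(r["conf"],2),r["at"],q.round())
```

```text
[488.11136557 133.18893939 101.12527782]
True
9.0083 [537.80830622 134.23154005 100.34085916] [-0.42005824 -0.07231312  0.2414654 ]
10.9167 [504.60377498 132.73484707 298.97053696]
blank 0.69 [88.6, 279.6] [[550. 171.]
 [551. 100.]
 [651. 103.]
 [649. 174.]]
glue_board 0.9 [144.8, 275.2] [[491. 189.]
 [493.  81.]
 [664.  84.]
 [662. 192.]]
```

View pics/w3.png

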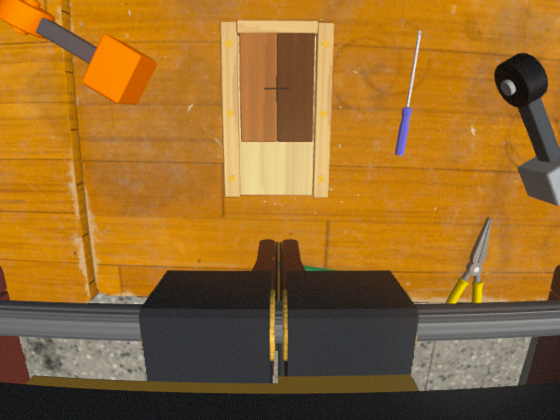

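The blank now sits flush against the stop (row 33), with the cross at (88,277). Next I go above the knob for one close look.

Run:
```python
from h import *
C=cam("wrist"); print("cross",ray(C,[88,277],32).round(1))
ctrl.let_go()
psi=np.arctan2(.534,.845)
for k in (0,np.pi):
    R=cv2.Rodrigues(np.array([0,0,psi+k]))[0]@np.diag([1.,-1,-1])
    qs=[ctrl.inverse_kinematics(p,R) for p in ([622,-106.5,190],[622,-106.5,86],[490,-188,195],[490,-188,300],[600,137,300],[600,137,225])]
    print(k,[None if q is None else np.round(q,2) for q in qs])
    if all(q is not None for q in qs): break
ctrl.move_linear([540,0,300],v=250)
ctrl.move_pose([622,-106.5,190],R)
st=ctrl.get_state();print(st["clock"],st["ee_pos"],st["joint_positions"])
C,im=snap("wrist","w4")
for o in ("weight","weight_hub"):
  for r in ctrl.search_frame("wrist",o): print(o,np.round(r["at"]),round(r["conf"],2),ray(C,r["at"],25).round()[0])
print("expected hub px",proj(C,[622,-106.5,25]))
```

```text
cross [[599.9 136.4  32. ]]
0 [array([ 0.42,  0.58, -0.46,  1.67,  0.3 ,  0.97, -1.16]), array([ 0.38,  0.71, -0.41,  1.73,  0.38,  0.78, -1.22]), array([ 0.63,  0.41, -0.44,  1.93,  0.22,  0.85, -0.94]), array([ 0.64,  0.28, -0.44,  1.82,  0.14,  1.07, -0.86]), array([ 0.12,  0.46, -0.59,  1.59,  0.27,  1.17, -1.54]), array([ 0.1 ,  0.53, -0.57,  1.68,  0.33,  1.03, -1.58])]
13.875 [ 622.08976071 -103.80703764  190.58281472] [ 0.41402397  0.57631395 -0.46295516  1.67006603  0.29833737  0.96590272
 -1.16199064]
weight [276. 280.] 0.86 [ 583. -130.   25.]
weight_hub [283. 277.] 0.85 [ 577. -131.   25.]
expected hub px [[218.62459421 281.32887428]]
```

View pics/w4.png

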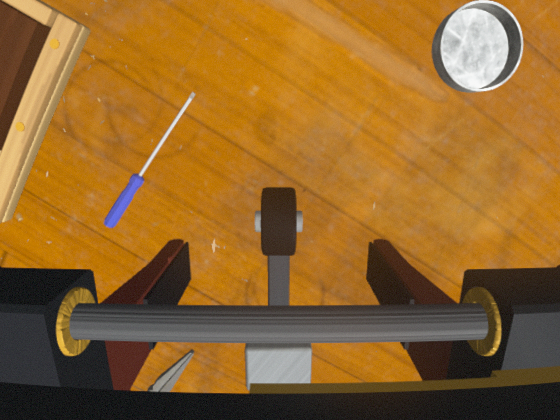

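The bosses are at (221,258) and (221,300), within a few mm of the expected pixel, and the yaw matches. I'll grip lightly and tilt the weight up over its foot edge along an arc, so it comes plumb without a free swing.

Run:
```python
from h import *
C=cam("wrist"); h=ray(C,[221,279],25)[0]; print("hub",h)
d=np.array([.845,.534,0]); 
ctrl.move_linear([h[0],h[1],87],v=100,contact_N=10)
print(ctrl.get_state()["ee_pos"])
ctrl.clamp(10); ctrl.hold(.2)
st=ctrl.get_state(); print(st["finger_gap"],st["finger_force"],st["ee_pos"],st["clock"])
if 31<st["finger_gap"]<37:
    p0=np.array([h[0],h[1],87.])
    for a in np.radians(np.arange(10,86,15)):
        u=130*np.cos(a)-25*np.sin(a); w=130*np.sin(a)+25*np.cos(a)
        ctrl.move_linear(p0+(u-130)*d+[0,0,w-25],v=60)
    ctrl.hold(.3)
    st=ctrl.get_state(); print(st["finger_gap"],st["finger_force"],st["ee_pos"],st["ft_force"],st["clock"])
    im=snap("scene","s2")[1]; cv2.imwrite("pics/s2c.png",cv2.resize(im[180:400,150:450,::-1],None,fx=2,fy=2))
```

```text
hub [ 619.95347977 -106.88743165   25.        ]
[ 620.45423457 -106.87334133   87.72727581]
33.832513327725806 10.000076740980148 [ 619.92873398 -106.75853917   86.9734244 ] 16.2833
33.43975294226238 9.999969899654388 [ 498.69803881 -183.44374292  193.58443753] [-1.17509396 -0.60475575  1.22943714] 20.7417
```

View pics/s2c.png

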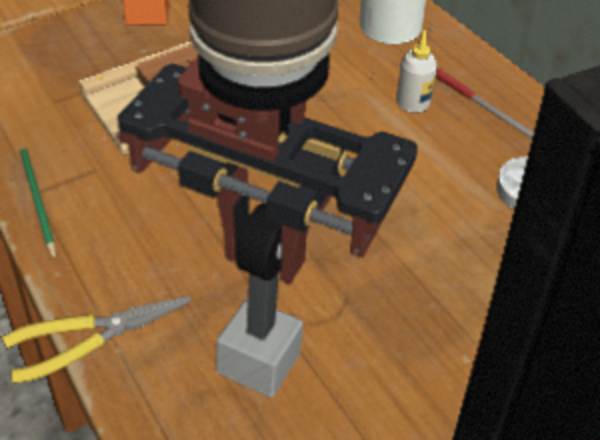

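The weight is nearly upright on its foot between the fingers, with a gap of 33.4 mm. I lift it clear, ease the grip and check that it hangs plumb.

Run:
```python
from h import *
p=np.array(ctrl.get_state()["ee_pos"])
ctrl.move_linear([p[0],p[1],290],v=60); ctrl.hold(.3)
ctrl.clamp(7); ctrl.hold(1.0)
st=ctrl.get_state(); print(st["finger_gap"],st["finger_force"],st["ee_pos"],st["ft_force"],st["clock"])
a=snap("scene","s3")[1]; S=cam("scene")
z=st["ee_pos"][2]-61; hub=np.array([*st["ee_pos"][:2],z]); print(proj(S,[hub,hub-[0,0,90],hub-[0,0,130]]))
for r in ctrl.search_frame("scene","weight_foot"): print(r["at"],r["conf"])
b=a[130:400,180:440,::-1]; cv2.imwrite("pics/s3c.png",cv2.resize(b,None,fx=2.2,fy=2.2))
```

```text
33.57982031960267 6.999906599521637 [ 498.69142058 -183.44369071  289.99932514] [ 0.32099672  0.28473638 -3.9069575 ] 24.0667
[[249.66280522 282.38893049]
 [298.2583553  282.6703346 ]
 [316.89943569 282.77869635]]
[295.5, 278.1] 0.96
[219.3, 231.7] 0.69
```

View pics/s3c.png

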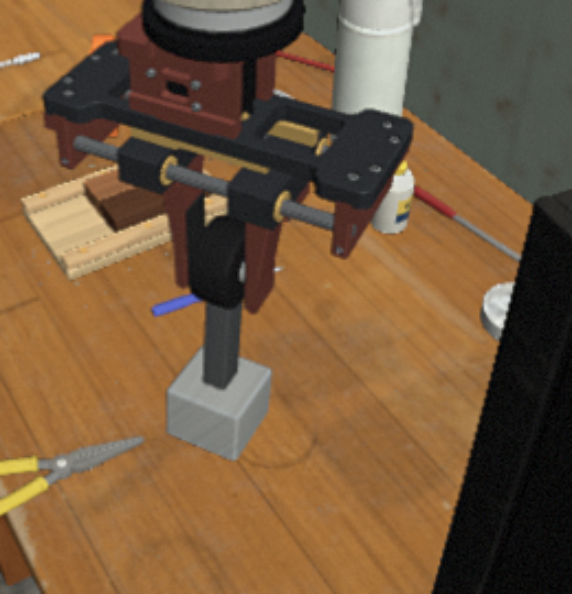

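It hangs foot down, sole about 99 mm up and close to plumb. I carry it over the cross with the grip eased to 6 N and measure the remaining tilt with the wrist camera.

Run:
```python
from h import *
ctrl.clamp(6); ctrl.hold(.5)
ctrl.move_linear([599.5,136.4,290],v=90); ctrl.hold(.3)
ctrl.move_linear([599.5,136.4,245],v=60); ctrl.hold(.6)
st=ctrl.get_state(); print(st["finger_gap"],st["finger_force"],st["ee_pos"],st["ft_force"],st["clock"])
C,im=snap("wrist","w5"); im=im[:,:,::-1].copy()
R=np.array(st["tool_rot"]); t=np.array(st["ee_pos"])
pts=[[25,-25,151],[25,25,151],[25,25,191],[25,-25,191]]
# overlay: plumb foot's front face (green)
q=proj(C,[t+R@np.array(p) for p in pts]); print(q.round())
cv2.polylines(im,[q[:,::-1].round().astype(int)],True,(0,255,0),1)
q=proj(C,[[599.9,136.4,32]])[0]; cv2.drawMarker(im,tuple(q[::-1].round().astype(int)),(255,0,255),0,8)
cv2.imwrite("pics/w5o.png",cv2.resize(im[60:340,140:420],None,fx=2.1,fy=2.1))
```

```text
33.93048831713073 5.999873578548431 [599.48762947 136.36019849 245.00777194] [-0.18482798 -0.51849991 -3.58959151] 30.5583
[[186. 240.]
 [186. 315.]
 [177. 310.]
 [177. 246.]]
```

View pics/w5o.png

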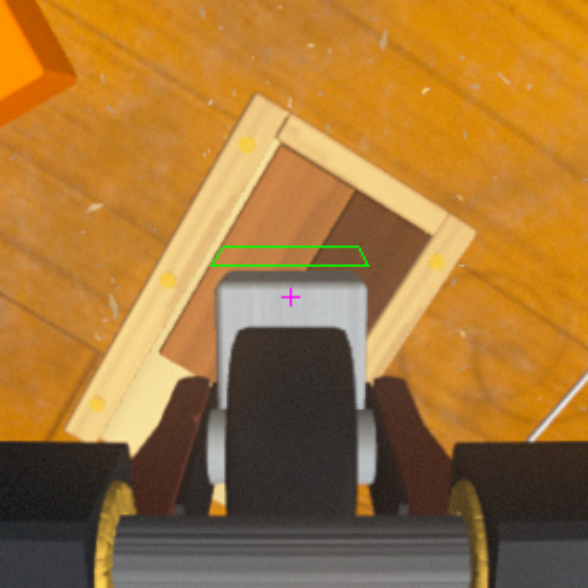

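The foot sits about 5 mm toward the robot side, a lean of about 3°, with the cross at (297,290) in the crop. I shift the target 3 mm forward, lower until contact, let the sole level, release and check.

Run:
```python
from h import *
d=np.array([.845,.534,0]); p=np.array([599.9,136.4,245])+3*d
ctrl.move_linear(p,v=20); ctrl.hold(.3)
e=p.copy(); e[2]=214
print(ctrl.move_linear(e,v=12,contact_N=1.5))
st=ctrl.get_state(); print(st["ee_pos"],st["ft_force"],st["clock"])
if 214.5<st["ee_pos"][2]<234:
    q=np.array(st["ee_pos"])
    ctrl.move_linear(q-3.5*d-[0,0,2.5],v=10); ctrl.hold(.4)
    st=ctrl.get_state(); print(st["ee_pos"],st["ft_force"],st["finger_gap"],st["clock"])
    a=snap("scene","s4")[1]; cv2.imwrite("pics/s4c.png",cv2.resize(a[100:300,150:350,::-1],None,fx=2.9,fy=2.9))
```

```text
True
[602.34201536 137.94391871 225.17761381] [-1.83200464 -0.21774132  5.03788229] 32.8
[600.06508646 136.42743085 224.22008832] [-0.84904047  0.06635821  7.58392024] 33.7491392349339 33.6417
```

Run:
```python
from h import *
p=np.array(ctrl.get_state()["ee_pos"]); 
ctrl.move_linear(p+[0,0,.3],v=10); ctrl.hold(.2); print(ctrl.get_state()["ft_force"])
ctrl.let_go(); ctrl.hold(.3)
ctrl.move_linear([p[0],p[1],390],v=100)
ctrl.move_linear([480,-60,390],v=200); ctrl.hold(.3)
st=ctrl.get_state(); print(st["ee_pos"],st["ft_force"],st["clock"])
a=snap("scene","s5")[1]; t=snap("top","t5")[1]
S=cam("scene"); T=cam("top")
for im,C in ((a,S),(t,T)):
    for P in ([599.9,136.4,32],[599.9,136.4,162],[599.9,136.4,72]):
        q=proj(C,P)[0]; cv2.drawMarker(im,tuple(q[::-1].round().astype(int)),(255,0,255),0,5)
f=lambda i:cv2.resize(i[:,:,::-1],None,fx=2.6,fy=2.6)
cv2.imwrite("pics/f.png",np.hstack([f(a[100:300,160:310]),f(t[130:330,190:340])]))
```

```text
[-0.51015458 -0.2088285  -1.0794728 ]
[480.18869839 -59.5210697  389.86193061] [ 0.11131352  0.10740268 -0.47594663] 38.8917
```

View pics/f.png

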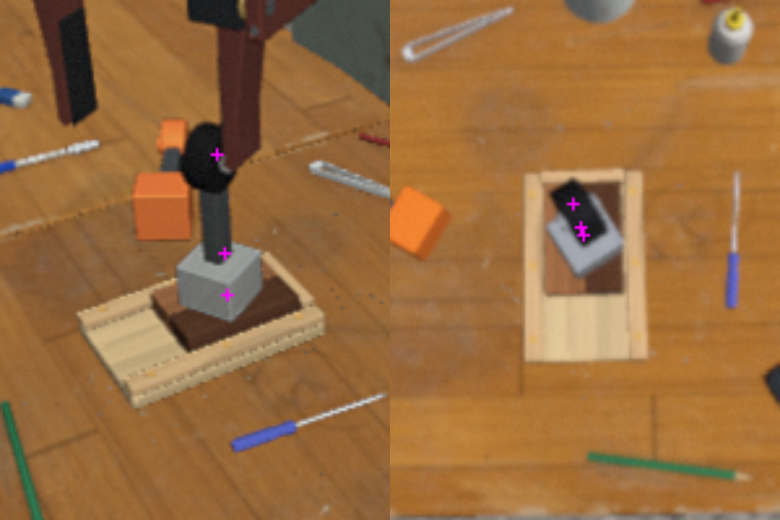

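The weight stands upright near the cross, and the bottle and driver are untouched. I'll check the stop gap numerically against the earlier reference picture, in case placing dragged the blank.

Run:
```python
from h import *
ctrl.move_linear([505,133,390],v=200)
ctrl.move_linear([505,133,300],v=120); ctrl.hold(.2)
C,im=snap("wrist","w6"); print(ctrl.get_state()["ee_pos"],ctrl.get_state()["clock"])
st=dict(ctrl.get_state()); st["ee_pos"]=[504.604,132.735,298.97]
y=np.radians(1.4); st["tool_rot"]=cv2.Rodrigues(np.array([0,0,y]))[0]@np.diag([1.,-1,-1])
C3=cam("wrist",st); im3=cv2.imread("pics/w3.png")[:,:,::-1]
def edges(C,im,yy):
    out=[]
    for lo,hi,z in ((480,505,12),(535,565,32)):
        xs=np.arange(lo,hi,.5); v=[]
        for k in np.arange(-4,5,2):
            q=proj(C,np.c_[xs,np.full(len(xs),yy+k),np.full(len(xs),z)]).astype(np.float32)
            v.append(cv2.remap(im.astype(np.float32),q[None,:,1],q[None,:,0],1)[0])
        g=np.abs(np.gradient(cv2.GaussianBlur(np.mean(v,0),(1,5),0),axis=0)).sum(1); out.append(xs[g.argmax()])
    return out+[out[1]-out[0]]
for yy in (112,125,150,160): print(yy,edges(C3,im3,yy),edges(C,im,yy))
```

```text
[505.19387742 133.08487584 300.5645913 ] 41.2667
112 [np.float64(495.5), np.float64(552.0), np.float64(56.5)] [np.float64(493.5), np.float64(550.5), np.float64(57.0)]
125 [np.float64(495.0), np.float64(552.0), np.float64(57.0)] [np.float64(493.0), np.float64(550.5), np.float64(57.5)]
150 [np.float64(494.5), np.float64(551.0), np.float64(56.5)] [np.float64(492.5), np.float64(549.5), np.float64(57.0)]
160 [np.float64(494.5), np.float64(551.0), np.float64(56.5)] [np.float64(492.5), np.float64(549.5), np.float64(57.0)]
```

The blank hasn't moved: its edge is 57 mm from the board's end in both pictures, against 58 mm nominal. I back up and hand in.

Run:
```python
from h import *
ctrl.move_linear([500,130,390],v=120); ctrl.hold(.5)
print(ctrl.finish_job())
```

```text
the job is handed in; nothing more can be done
None
```

The job is handed in at about 43 s of the 72 s allowed (no verdict came back): the blank is against the end stop, the weight stands upright and released within a few mm of the pencil cross, and the glue bottle and screwdriver were left alone.

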